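# Send the amber reagent jar through the returns gate

## Task

The amber jar is finished with: stand it upright on the bench in the entry lane of the white returns pen, let go of it, then push it along the bench through the yellow swing gate, far enough into the pen that the gate swings fully shut behind it. Never lift it over the gate or the fence, leave it upright, and leave the green jar where it is.

Things in the scene. Friction and masses are not known exactly. Their poses are not given: they have to be found in the camera images.
- amber_jar: Closed square jar of amber glass with a round white screw cap, 48 x 48 mm and 42 mm high to the shoulder, 58 mm to the top of the cap (cap 40 mm across), about 0.15 to 0.3 kg. Loose, upright on the bench. Origin: centre of its underside; x and y are square to its sides, z up through the cap.
- green_jar: The same jar in green glass with a black cap, a bystander; the amber and green jars may stand in either place. Origin and axes as for the amber jar.
- pen: Fixed low white fence, no floor, open above; walls 30 mm high, 6 thick. Origin: on the bench, middle of the gateway; x points the way through, y left, z up. Entry lane x = -170 to 0 mm, 84 wide inside, outer end open. Past the gateway the pen is 150 wide inside, to an end wall at x = 197. Steel posts, 12 mm thick and 56 high, at x = 0, y = +-49. Place and yaw vary; x points roughly to world +y.
- gate (a joint): Yellow leaf across the gateway, 78 mm long, 5 thick, 5 to 50 mm above the bench, on an upright hinge at y = 41 mm of the pen. Opens only into the pen (towards its +x); a light spring, about 1 N at the tip, swings it shut. In rad: 0 shut, 1.57 square to the gateway, 1.75 stop. Its swing reaches 80 mm past the gateway: it shuts only if the jar lies wholly beyond that and the fingers are out.
Mind the look-alikes: they are no part of the job. Of the things like the amber_jar, leave any that is pink or red; of the rest the larger one is meant.

How it is judged:
By the outcome, as a careful person would: the job done as asked, in the order asked, and still so for the second after the job is handed in, with the robot touching nothing.
It also fails if it takes over 51 s, if anything falls off the work surface, if the arm or the gripper's body presses on something with over 40 N, if the wrist force passes 120 N, or if a joint passes its speed limit or range.

## Robot

A 6-joint arm with a two-finger parallel gripper is mounted at the origin on the work surface. World frame = base frame: x ahead of the robot, y to its left, z up, the work surface at z = 0. Lengths are in m, angles in rad, forces in N, time in s.
With the tool pointing down it reaches from about 0.325 to 0.925 m from the base axis. Payload 3.1 kg.
Tool frame: the origin (TCP) lies midway between the tips of the shut fingers; the grasp point (between the pads) lies robot.tcp_to_grasp behind it (robot.tcp_to_grasp is the distance from the TCP to the grasp point, in m); z points along the fingers, y is the direction in which the jaws open and shut (so a half turn about z gives the same grasp; the last joint's range is limited). The gripper opens to 85 mm and grips with 20 to 120 N. Pads are 22 mm wide; open, the fingers measure 114 mm over their backs; the gripper's body (76 mm by 85 mm) begins 54 mm behind the grasp point. The pads swing forward as they close: fully open they stand 13 mm farther back than shut.
Start: joints at [1.05, 0.217, 1.613, -0, 1.311, -0.112], TCP at [0.248, 0.574, 0.231] pointing down, gripper open.
Joint ranges: [-2.75, 2.75], [-0.78, 2.1], [0.31, 2.55], [-1.13, 4.27], [0.13, 2.63], [-2.58, 2.58]. Speed limits (rad/s): [2.79, 2.79, 3.14, 3.14, 3.14, 3.14].

## Interface

Orientations are given as a unit quaternion [x, y, z, w].
In Python, from station import robot, cams gives the robot as it stands.
- The arm moves only by the shell command python3 -m jog 'ROWS'. ROWS is JSON, a list of rows, each an object of numbers: "tx", "ty", "tz": the shift along the tool's x, y, z in m; "rx", "ry", "rz": the turn, a rotation vector about the tool's x, y, z in degrees; "claw": the opening, from 0 (shut) to 1 (fully open). In form: [{"tx": .., "ty": .., "tz": .., "rx": .., "ry": .., "rz": .., "claw": ..}, ...]. A call has 1 to 8 rows; each row shifts and turns the pose as measured when the row begins, along the tool's axes as they then stand; what a row does not reach is not made up. A row lasts 1/10 s, in which the tool goes at most 50 mm and 8.59 degrees, less where a joint would pass 70% of its speed; a pose out of reach is approached as far as the arm can. A call with a gripper value outside its range is refused whole. The fingers move at their own pace and stop on an object; the grip force is fixed at half the most. Time passes only in rows, so rows that do not move let the fingers close. It gives the time, the measured TCP pose, the force and the opening at its end, in the units of the state.
- robot.get_obs(): the state, without advancing time (a new reading comes with each control period).
- cams.get_image(name): name is "scene" or "top"; returns a dict with "image" (384x512x3 uint8, red, green, blue), "fx", "fy", "cx", "cy" (pixels), "world_to_cam" (4x4, takes a point from world to camera coordinates). Camera axes: x right, y up, looking along -z (the intrinsics and any distortion apply to the point x, -y, -z); pixel columns grow to the right and rows downward; lengths in m; the calibration is good to about 2 mm. A picture is of the moment at which its call begins. There is no depth.
- robot.hand_in(): hands the job in, once; it reports no verdict.
The state is a dict: "clock": time; "joint_pos": joint angles; "qd": joint speeds; "tau": joint torques, N m; "position": TCP position; "orientation": TCP orientation; "wrist_force": force on the tool from outside, world axes, zero at the start; "ft_torque": the same for the moment, N m; "opening": opening from 0.0 (shut) to 1.0 (fully open).
Only numpy, scipy, OpenCV 4.12 (cv2) and the standard library are available. Lean on these libraries where they do the work, as an engineer would, in place of code of your own. Each camera call takes 0.05 s, during which the arm holds its last target.

## Working session

There is one attempt and no reset: what is moved stays moved. The work goes in short steps, Python scripts to look and compute and a shell command to move; the robot and the scene stay as the last step left them, time stands still between calls to the robot, and variables do not carry over. Pictures are saved under pics/ and viewed, and the job is handed in when it is done.

```bash
ls; mkdir -p pics
python3 - <<'E'
from station import robot, cams
import cv2
print(robot.get_obs(), robot.tcp_to_grasp)
for n in("scene","top"):
    d=cams.get_image(n); print(n,d['fx'],d['fy'],d['cx'],d['cy'],d['world_to_cam'].tolist() if hasattr(d['world_to_cam'],'tolist') else d['world_to_cam'],[k for k in d])
    cv2.imwrite(f'pics/{n}0.png',d['image'][...,::-1])
E
```

```text
pics
{'clock': 0.0, 'joint_pos': array([ 1.04976934e+00,  2.17737037e-01,  1.61495355e+00,  3.86898332e-05,
        1.31126862e+00, -1.12199589e-01]), 'qd': array([ 5.62112153e-04, -3.97152294e-04, -4.56084173e-05,  1.27285339e-03,
        3.13822183e-04, -1.65148496e-05]), 'tau': array([-1.08356835e-03, -3.96827209e+01, -3.03860736e+01, -3.57224353e-04,
        9.60360310e-03, -1.36487540e-05]), 'position': array([0.24801947, 0.57279492, 0.22996873]), 'orientation': array([ 2.02997840e-01,  9.79178470e-01, -1.11864121e-03, -3.86174800e-04]), 'wrist_force': array([-0.0020334 ,  0.33148759,  0.48951468]), 'ft_torque': array([0.04457764, 0.0581197 , 0.00331829]), 'opening': 1.0020791243085365} 0.0187
scene 453.16404012461135 453.16404012461135 254.62005483177322 188.0898546096263 [[0.6548614334362636, 0.7556514615199249, -0.012139674649826689, -0.25609778103379877], [-0.42309219152255045, 0.3798748469830932, 0.822610538530973, 0.21686411968186683], [0.6262184127526497, -0.5335597148702037, 0.5684756197034131, -1.0742275238318222], [0.0, 0.0, 0.0, 1.0]] ['image', 'fx', 'fy', 'cx', 'cy', 'world_to_cam']
top 361.45166655645045 361.45166655645045 255.86964430840908 194.9035726079255 [[0.01824943328359388, -0.9997027639534869, 0.01616607338181359, -0.12555335732371317], [0.9963716831748499, 0.019528186727437474, 0.08283790732783235, -0.4925431276340366], [-0.08312897901540636, 0.014595672882633933, 0.9964319039357173, -0.6497360085754476], [0.0, 0.0, 0.0, 1.0]] ['image', 'fx', 'fy', 'cx', 'cy', 'world_to_cam']
```

View pics/scene0.png

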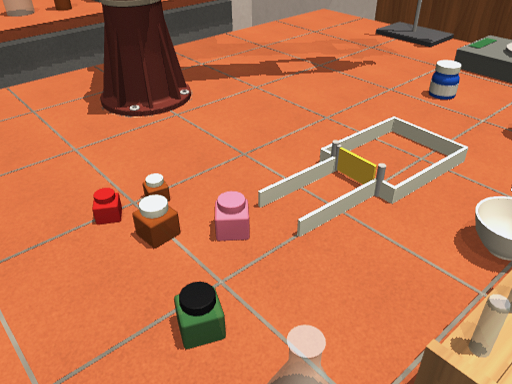

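View pics/top0.png

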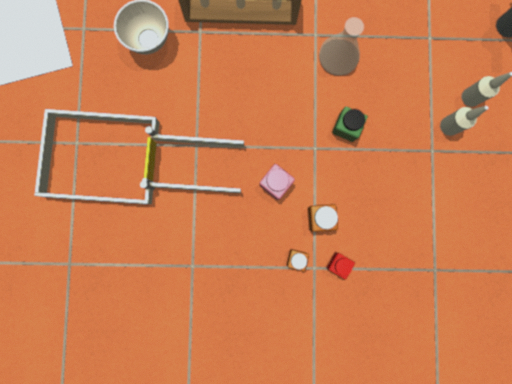

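The amber jar is the larger white-capped one: top view (326,218), scene (156,220). The small white-capped, pink and red jars are look-alikes. The green jar is at top (350,123). The pen is on the left in the top view, with its lane opening at about (240,165).

```bash
cat > h.py <<'E'
import numpy as np, cv2
def ray(d,u,v):
    W=np.array(d['world_to_cam']);R=W[:3,:3];t=W[:3,3]
    c=-R.T@t; r=R.T@np.array([(u-d['cx'])/d['fx'],-(v-d['cy'])/d['fy'],-1.]); return c,r
def onz(d,u,v,z):
    c,r=ray(d,u,v); return c+r*(z-c[2])/r[2]
def proj(d,p):
    W=np.array(d['world_to_cam']);q=W[:3,:3]@np.array(p)+W[:3,3]
    return d['cx']+d['fx']*q[0]/-q[2], d['cy']-d['fy']*q[1]/-q[2]
E
python3 - <<'E'
from station import cams
from h import *
d=cams.get_image('top'); np.save('pics/top.npy',d,allow_pickle=True)
s=cams.get_image('scene'); np.save('pics/scene.npy',s,allow_pickle=True)
im=d['image'][...,::-1]
a=cv2.resize(im[95:220,25:255],None,fx=3.4,fy=3.4,interpolation=cv2.INTER_CUBIC);cv2.imwrite('pics/penz.png',a)
a=cv2.resize(im[160:290,250:380],None,fx=4.5,fy=4.5,interpolation=cv2.INTER_CUBIC);cv2.imwrite('pics/jarz.png',a)
a=cv2.resize(s['image'][110:250,80:260,::-1],None,fx=4,fy=4,interpolation=cv2.INTER_CUBIC);cv2.imwrite('pics/jars.png',a)
E
```

```text
(no output)
```

View pics/penz.png

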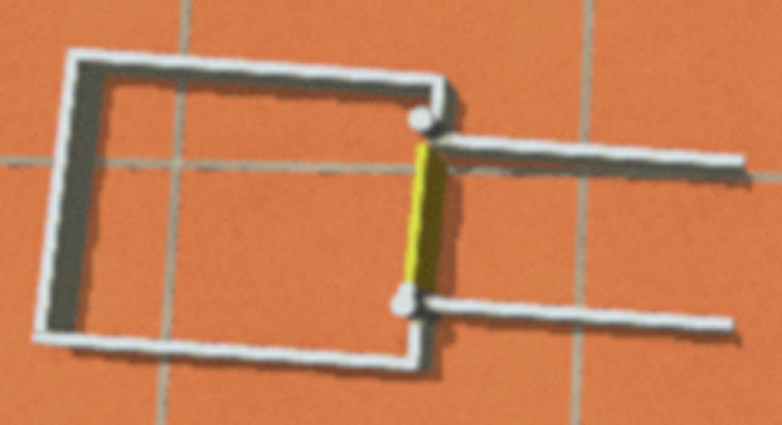

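View pics/jarz.png

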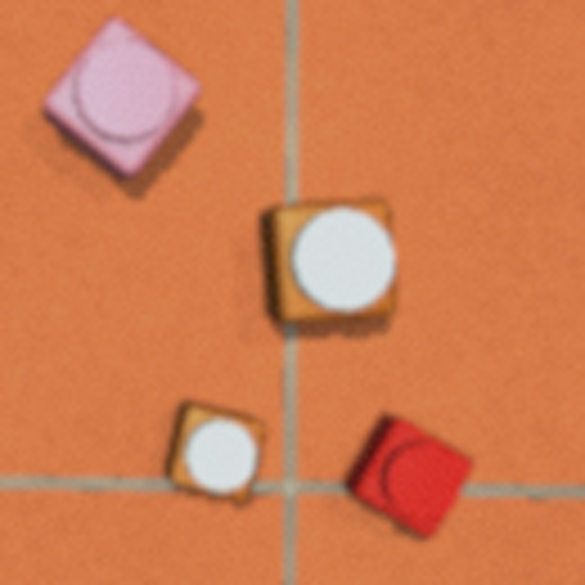

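View pics/jars.png

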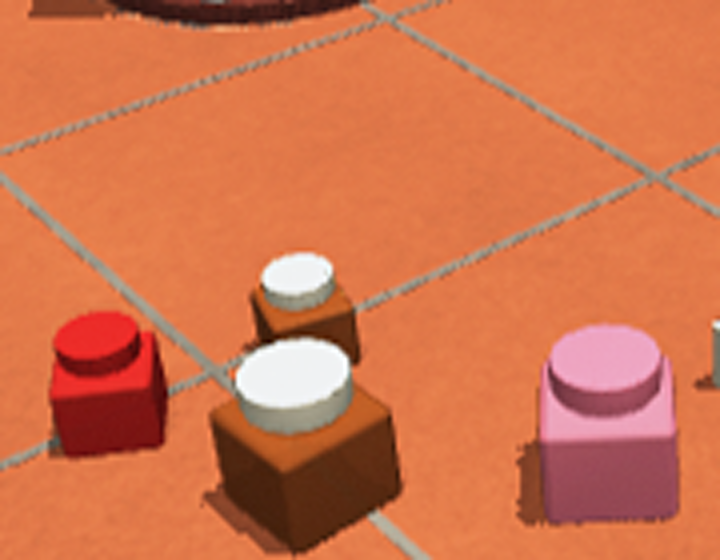

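Run:
```python
from h import *
d=np.load('pics/top.npy',allow_pickle=True).item()
s=np.load('pics/scene.npy',allow_pickle=True).item()
def caps(d):
    h=cv2.cvtColor(d['image'],cv2.COLOR_RGB2HSV)
    m=((h[...,1]<50)&(h[...,2]>190)).astype(np.uint8); 
    n,l,st,c=cv2.connectedComponentsWithStats(m); return [(c[i],st[i]) for i in range(1,n) if st[i,4]>100]
for c,st in caps(d): print(c,st, onz(d,*c,.058).round(4), 'w',st[2]/d['fx']*.6)
f=lambda X,Y,k,x0,y0:((X+.5)/k-.5+x0,(Y+.5)/k-.5+y0)
P=[onz(d,*f(X,Y,4.5,250,160),.042)[:2] for X,Y in [(274,209),(387,200),(396,318),(281,326)]]
P=np.array(P); print('shoulder',P.round(4),P.mean(0).round(4)); e=np.roll(P,-1,0)-P; print(np.hypot(*e.T).round(4),np.degrees(np.arctan2(e[:,1],e[:,0])).round(1)%90)
# green cap, pink, red, small
for nme,X,Y in [('pink',124,92),('red',430,478),('small',222,456),('amb',344,260)]: print(nme,onz(d,*f(X,Y,4.5,250,160),.058 if nme in('pink','amb') else .04).round(4))
g=lambda X,Y,z:onz(d,*f(X,Y,3.4,25,95),z)[:2]
po=[g(421,119,.056),g(404,303,.056)]; print('posts',po, np.hypot(*(po[0]-po[1])))
yv=(po[1]-po[0]);
w=[(742,160),(440,141)],[(732,324),(440,305)],[(72,52),(442,80)],[(36,336),(416,365)],[(72,52),(36,336)]
for a,b in w: A=g(*a,.03);B=g(*b,.03);print(A.round(4),B.round(4),np.hypot(*(A-B)).round(4),np.degrees(np.arctan2(*(B-A)[::-1])).round(2))
print('postang',np.degrees(np.arctan2(*yv[::-1])))
```

```text
[30.5820926  39.12584132] [   0    0   72   85 4903] [0.7654 0.2954 0.058 ] w 0.11951805454811246
[144.66163996  31.75212064] [ 114    0   54   51 1061] [0.7848 0.0915 0.058 ] w 0.08963854091108435
[485.46236559  86.34946237] [479  77  15  19 186] [ 0.6981 -0.5298  0.058 ] w 0.02489959469752343
[ 86.29865772 155.35011186] [ 35 109 120  94 894] [0.5557 0.1837 0.058 ] w 0.19919675758018743
[462.30054645 117.26775956] [456 108  14  20 183] [ 0.6396 -0.4856  0.058 ] w 0.023239621717688532
[199.77631579 138.5       ] [157 135  87   8 228] [ 0.5902 -0.0143  0.058 ] w 0.14441764924563588
[275.98153846 179.52923077] [262 170  26  20 325] [ 0.5197 -0.1506  0.058 ] w 0.04315929747570728
[195.24489796 186.49795918] [152 183  88   8 245] [ 0.5045 -0.0091  0.058 ] w 0.14607762222547077
[326.19518717 217.06951872] [316 206  22  23 374] [ 0.4552 -0.2396  0.058 ] w 0.03651940555636769
[298.66666667 260.79569892] [291 253  16  16 186] [ 0.3787 -0.1919  0.058 ] w 0.026559567677358325
shoulder [[ 0.4749 -0.2146]
 [ 0.4794 -0.2599]
 [ 0.4324 -0.2635]
 [ 0.4284 -0.2176]] [ 0.4538 -0.2389]
[0.0456 0.0471 0.0461 0.0466] [5.6 4.4 5.  3.8]
pink [ 0.5188 -0.1527  0.058 ]
red [ 0.3695 -0.2775  0.04  ]
small [ 0.3767 -0.1948  0.04  ]
amb [ 0.4547 -0.2393  0.058 ]
posts [array([0.60468522, 0.07748767]), array([0.50771038, 0.08208728])] 0.09708385467135787
[ 0.5926 -0.0902] [0.5995 0.0742] 0.1646 87.6
[ 0.5027 -0.0867] [0.5098 0.0705] 0.1574 87.39
[0.6444 0.2758] [0.6334 0.0745] 0.2015 -93.11
[0.4889 0.2846] [0.4773 0.082 ] 0.2029 -93.28
[0.6444 0.2758] [0.4889 0.2846] 0.1557 176.76
postang 177.28444052597737
```

```bash
cat > go.py <<'E'
import sys,numpy as np
from station import robot
from scipy.spatial.transform import Rotation as Ro
o=robot.get_obs();R=Ro.from_quat(o['orientation']).as_matrix();p=o['position']
yaw=np.degrees(np.arctan2(R[1,1],R[0,1]))
print('t',round(o['clock'],2),'p',p.round(4),'yawY',yaw.round(2),'tilt',R[:,2].round(3),'F',o['wrist_force'].round(1),'open',round(o['opening'],3),'q',o['joint_pos'].round(2))
PO=np.array([.5562,.0798]);a=np.radians(87.1);ex=np.array([np.cos(a),np.sin(a)]);ey=np.array([-ex[1],ex[0]])
q=p[:2]-PO;print('pen xy',(q@ex).round(4),(q@ey).round(4))
if len(sys.argv)>1:
    m,x,y,z,w=sys.argv[1],*map(float,sys.argv[2:6])
    T=np.array([x,y,z])
    if m=='pen': T[:2]=PO+x*ex+y*ey; w+=87.1
    Rt=Ro.from_matrix(np.c_[[np.sin(np.radians(w)),-np.cos(np.radians(w)),0],[np.cos(np.radians(w)),np.sin(np.radians(w)),0],[0,0,-1]])
    print('world target',T.round(4),'tool shift',(R.T@(T-p)).round(4),'rotvec',np.degrees((Ro.from_matrix(R).inv()*Rt).as_rotvec()).round(2))
E
python3 - <<'E'
from h import *
s=np.load('pics/scene.npy',allow_pickle=True).item()
h=cv2.cvtColor(s['image'],cv2.COLOR_RGB2HSV)
# project estimates to scene
d=np.load('pics/top.npy',allow_pickle=True).item()
im=s['image'][...,::-1].copy()
PO=np.array([.5562,.0798]);a=np.radians(87.1);ex=np.array([np.cos(a),np.sin(a)]);ey=np.array([-ex[1],ex[0]])
pts=[(.4545,-.239,.058)]
a=np.radians(4.7)
for i in(-1,1):
  for j in(-1,1): pts.append((.4545+.024*(i*np.cos(a)-j*np.sin(a)),-.239+.024*(i*np.sin(a)+j*np.cos(a)),.042))
for x,y,z in [(0,.049,.056),(0,-.049,.056),(-.17,.045,.03),(-.17,-.045,.03),(.2,.078,.03),(.2,-.078,.03)]: pts.append((*(PO+x*ex+y*ey),z))
k=4
im=cv2.resize(im,None,fx=k,fy=k,interpolation=cv2.INTER_CUBIC)
for p in pts:
    u,v=proj(s,p);cv2.circle(im,(int((u+.5)*k-.5),int((v+.5)*k-.5)),3,(255,0,0),-1)
cv2.imwrite('pics/chk1.png',im[660:1000,500:800]);cv2.imwrite('pics/chk2.png',im[440:960,1000:1800+100][:, :800+100][::1, ::1][:520,:800])
cv2.imwrite('pics/chk3.png',cv2.resize(im[440:960,1000:1900],None,fx=.85,fy=.85))
E
python3 go.py w .4545 -.239 .23 94.7
```

```text
t 0.2 p [0.2482 0.5731 0.2304] yawY 66.58 tilt [-0.001 -0.001 -1.   ] F [-0.1  0.1  0.4] open 1.001 q [ 1.05  0.22  1.61 -0.    1.31 -0.11]
pen xy 0.477 0.3326Traceback (most recent call last):
  File "go.py", line 13, in <module>
    Rt=Ro.from_matrix(np.c_[[np.sin(np.radians(w)),-np.cos(np.radians(w)),0],[np.cos(np.radians(w)),np.sin(np.radians(w)),0],[0,0,-1]])
  File "scipy/spatial/transform/_rotation.pyx", line 1143, in scipy.spatial.transform._rotation.Rotation.from_matrix
ValueError: Non-positive determinant (left-handed or null coordinate frame) in rotation matrix 0: [[ 0.99663739 -0.08193851  0.        ]
 [ 0.08193851  0.99663739  0.        ]
 [ 0.          0.         -1.        ]].
```

View pics/chk1.png

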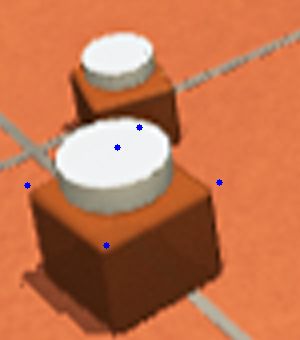

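View pics/chk3.png

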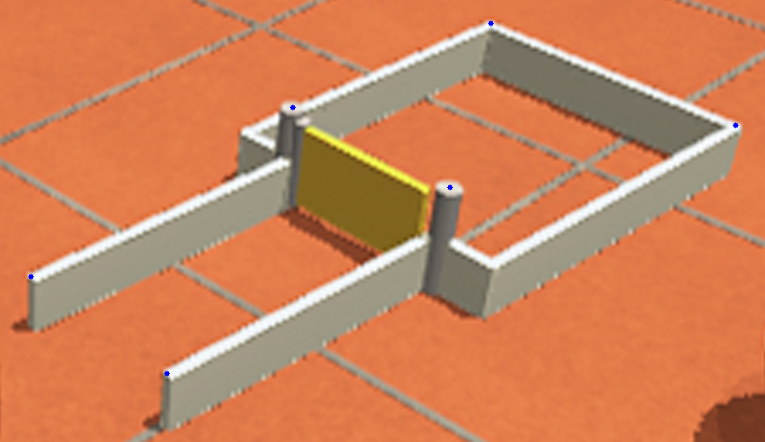

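The pen estimate matches the second view closely. The jar agrees to about 3 mm, so I shift it slightly to (0.4555, -0.240). I also need to fix the sign of the x axis in my helper.

```bash
sed -i 's/\[np.sin(np.radians(w)),-np.cos(np.radians(w)),0\]/[-np.sin(np.radians(w)),np.cos(np.radians(w)),0]/' go.py; python3 go.py w .4555 -.24 .2 94.7
```

```text
t 0.2 p [0.2482 0.5731 0.2304] yawY 66.58 tilt [-0.001 -0.001 -1.   ] F [-0.1  0.1  0.4] open 1.001 q [ 1.05  0.22  1.61 -0.    1.31 -0.11]
pen xy 0.477 0.3326
world target [ 0.4555 -0.24    0.2   ] tool shift [-0.5134 -0.6636  0.0314] rotvec [ -0.08  -0.03 -28.12]
```

```bash
python3 -m jog '[{"tx":-0.03,"ty":-0.039,"claw":1},{"tx":-0.03,"ty":-0.039},{"tx":-0.03,"ty":-0.039},{"tx":-0.03,"ty":-0.039},{"tx":-0.03,"ty":-0.039},{"tx":-0.03,"ty":-0.039},{"tx":-0.03,"ty":-0.039},{"tx":-0.03,"ty":-0.039}]'; python3 go.py w .4555 -.24 .2 94.7
```

```text
t 0.2 p [0.2482 0.5731 0.2304] yawY 66.58 tilt [-0.001 -0.001 -1.   ] F [-0.1  0.1  0.4] open 1.001 q [ 1.05  0.22  1.61 -0.    1.31 -0.11]
pen xy 0.477 0.3326
world target [ 0.4555 -0.24    0.2   ] tool shift [-0.5134 -0.6636  0.0314] rotvec [ -0.08  -0.03 -28.12]invalid input
```

```bash
python3 -m jog '[{"tx":-0.03,"ty":-0.039,"tz":0,"rx":0,"ry":0,"rz":0,"claw":1},{"tx":-0.03,"ty":-0.039,"tz":0,"rx":0,"ry":0,"rz":0,"claw":1},{"tx":-0.03,"ty":-0.039,"tz":0,"rx":0,"ry":0,"rz":0,"claw":1},{"tx":-0.03,"ty":-0.039,"tz":0,"rx":0,"ry":0,"rz":0,"claw":1},{"tx":-0.03,"ty":-0.039,"tz":0,"rx":0,"ry":0,"rz":0,"claw":1},{"tx":-0.03,"ty":-0.039,"tz":0,"rx":0,"ry":0,"rz":0,"claw":1}]'; python3 go.py w .4555 -.24 .2 94.7
```

```text
clock: 0.8
position: [0.3203, 0.2848, 0.2275]
orientation: [0.198, 0.98, -0.001, -0.0]
wrist_force: [1.1, -1.0, 0.5]
opening: 0.999
t 0.8 p [0.3203 0.2848 0.2275] yawY 67.2 tilt [-0.001 -0.002 -1.   ] F [ 1.1 -1.   0.5] open 0.999 q [ 0.56 -0.22  2.06 -0.    1.31 -0.61]
pen xy 0.1928 0.2459
world target [ 0.4555 -0.24    0.2   ] tool shift [-0.3279 -0.4313  0.0284] rotvec [ -0.14  -0.06 -27.5 ]
```

```bash
python3 -m jog '[{"tx":-0.03,"ty":-0.04,"tz":0,"rx":0,"ry":0,"rz":0,"claw":1},{"tx":-0.03,"ty":-0.04,"tz":0,"rx":0,"ry":0,"rz":0,"claw":1},{"tx":-0.03,"ty":-0.04,"tz":0,"rx":0,"ry":0,"rz":0,"claw":1},{"tx":-0.03,"ty":-0.04,"tz":0,"rx":0,"ry":0,"rz":0,"claw":1},{"tx":-0.03,"ty":-0.04,"tz":0,"rx":0,"ry":0,"rz":0,"claw":1},{"tx":-0.03,"ty":-0.04,"tz":0,"rx":0,"ry":0,"rz":0,"claw":1},{"tx":-0.03,"ty":-0.04,"tz":0,"rx":0,"ry":0,"rz":0,"claw":1},{"tx":-0.03,"ty":-0.04,"tz":0,"rx":0,"ry":0,"rz":-7,"claw":1}]'; python3 go.py w .4555 -.24 .2 94.7
```

```text
clock: 1.6
position: [0.4145, -0.1034, 0.2295]
orientation: [0.136, 0.991, -0.0, 0.004]
wrist_force: [0.7, -0.2, 0.6]
opening: 1.001
t 1.6 p [ 0.4145 -0.1034  0.2295] yawY 74.36 tilt [ 0.008 -0.002 -1.   ] F [ 0.7 -0.2  0.6] open 1.001 q [-0.41 -0.23  2.06  0.    1.3  -1.71]
pen xy -0.1902 0.1323
world target [ 0.4555 -0.24    0.2   ] tool shift [-0.0761 -0.1204  0.0301] rotvec [ -0.07   0.47 -20.33]
```

```bash
python3 -m jog '[{"tx":-0.024,"ty":-0.04,"tz":0.01,"rx":0,"ry":0,"rz":0,"claw":1},{"tx":-0.025,"ty":-0.04,"tz":0.01,"rx":0,"ry":0,"rz":0,"claw":1},{"tx":-0.025,"ty":-0.04,"tz":0.01,"rx":0,"ry":0.4,"rz":0,"claw":1},{"tx":0,"ty":0,"tz":0,"rx":0,"ry":0,"rz":-7,"claw":1},{"tx":0,"ty":0,"tz":0,"rx":0,"ry":0,"rz":-7,"claw":1},{"tx":0,"ty":0,"tz":0,"rx":0,"ry":0,"rz":-6,"claw":1}]'; python3 go.py w .4555 -.24 .1 94.7
```

```text
clock: 2.2
position: [0.4541, -0.2521, 0.198]
orientation: [-0.04, 0.999, -0.0, 0.001]
wrist_force: [-0.0, -0.1, -0.2]
opening: 1.003
t 2.2 p [ 0.4541 -0.2521  0.198 ] yawY 94.55 tilt [ 0.002 -0.001 -1.   ] F [-0.  -0.1 -0.2] open 1.003 q [-0.64  0.02  1.89  0.    1.22 -2.29]
pen xy -0.3366 0.0852
world target [ 0.4555 -0.24    0.1   ] tool shift [-0.0022  0.012   0.098 ] rotvec [-0.05  0.11 -0.15]
```

```bash
python3 -m jog '[{"tx":-0.002,"ty":0.012,"tz":0.04,"rx":0,"ry":0,"rz":0,"claw":1},{"tx":0,"ty":0,"tz":0.04,"rx":0,"ry":0,"rz":0,"claw":1},{"tx":0,"ty":0,"tz":0.01,"rx":0,"ry":0,"rz":0,"claw":1},{"tx":0,"ty":0,"tz":0,"rx":0,"ry":0,"rz":0,"claw":1}]'; python3 go.py w .4555 -.24 .005 94.7
python3 - <<'E'
from station import cams
from h import *
s=cams.get_image('scene')['image'][...,::-1];t=cams.get_image('top')['image'][...,::-1]
cv2.imwrite('pics/a1.png',np.hstack([cv2.resize(s[100:270,60:260],(400,340)),cv2.resize(t[140:310,230:430],(400,340))]))
E
```

```text
clock: 2.6
position: [0.457, -0.2418, 0.1075]
orientation: [-0.04, 0.999, -0.002, 0.003]
wrist_force: [0.8, -0.3, -0.3]
opening: 1.0
t 2.6 p [ 0.457  -0.2418  0.1075] yawY 94.57 tilt [ 0.005 -0.003 -1.   ] F [ 0.8 -0.3 -0.3] open 1.0 q [-0.62  0.13  1.97  0.    1.04 -2.27]
pen xy -0.3262 0.0828
world target [ 0.4555 -0.24    0.005 ] tool shift [0.0018 0.0023 0.1025] rotvec [-0.21  0.3  -0.13]
```

View pics/a1.png

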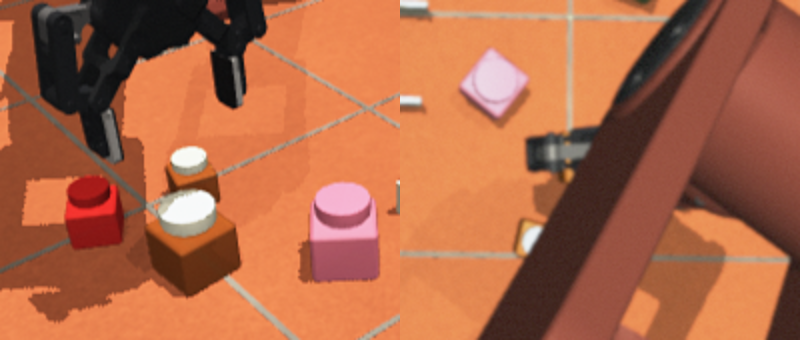

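Run:
```python
from h import *
s=np.load('pics/scene.npy',allow_pickle=True).item()
a=np.radians(94.6)
for n,o in(('lo',-.0425),('mid',0),('hi',.0425)):
  for z in(.1075,.1205):
    u,v=proj(s,(.457+o*np.cos(a),-.2418+o*np.sin(a),z)); print(n,z,round((u-60)*2),round((v-100)*2))
print([round((c-o)*2) for c,o in zip(proj(s,(.4555,-.24,.058)),(60,100))])
```

```text
lo 0.1075 119 172
lo 0.1205 116 155
mid 0.1075 176 146
mid 0.1205 173 129
hi 0.1075 228 121
hi 0.1205 225 105
[187, 204]
```

The projected fingertips match the picture, so the gripper sits over the jar. Descending.

```bash
python3 -m jog '[{"tx":0.002,"ty":0.002,"tz":0.035,"rx":-0.2,"ry":0.3,"rz":0,"claw":1},{"tx":0,"ty":0,"tz":0.03,"rx":0,"ry":0,"rz":0,"claw":1},{"tx":0,"ty":0,"tz":0.015,"rx":0,"ry":0,"rz":0,"claw":1},{"tx":0,"ty":0,"tz":0.008,"rx":0,"ry":0,"rz":0,"claw":1}]'; python3 go.py w .4555 -.24 .005 94.7
```

```text
clock: 3.1
position: [0.4663, -0.2484, 0.0308]
orientation: [-0.04, 0.999, -0.008, 0.011]
wrist_force: [-0.3, 0.5, 0.7]
opening: 1.005
t 3.1 p [ 0.4663 -0.2484  0.0308] yawY 94.55 tilt [ 0.022 -0.016 -1.   ] F [-0.3  0.5  0.7] open 1.005 q [-0.62  0.27  1.98 -0.    0.87 -2.27]
pen xy -0.3323 0.0732
world target [ 0.4555 -0.24    0.005 ] tool shift [0.0106 0.0096 0.0254] rotvec [-1.02  1.18 -0.14]
```

```bash
python3 -m jog '[{"tx":0.01,"ty":0.009,"tz":0,"rx":-1,"ry":1.2,"rz":0,"claw":1},{"tx":0,"ty":0,"tz":0,"rx":0,"ry":0,"rz":0,"claw":1}]'; python3 go.py w .4555 -.24 .005 94.7
```

```text
clock: 3.3
position: [0.4562, -0.2406, 0.0324]
orientation: [-0.04, 0.999, -0.0, -0.0]
wrist_force: [0.2, 1.2, -0.2]
opening: 1.002
t 3.3 p [ 0.4562 -0.2406  0.0324] yawY 94.55 tilt [-0. -0. -1.] F [ 0.2  1.2 -0.2] open 1.002 q [-0.62  0.26  1.99 -0.    0.89 -2.27]
pen xy -0.3251 0.0836
world target [ 0.4555 -0.24    0.005 ] tool shift [0.0007 0.0007 0.0274] rotvec [-0.03 -0.01 -0.15]
```

```bash
python3 -m jog '[{"tx":0,"ty":0,"tz":0.014,"rx":0,"ry":0,"rz":0,"claw":1},{"tx":0.001,"ty":0.001,"tz":0.01,"rx":0,"ry":0,"rz":0,"claw":1},{"tx":0,"ty":0,"tz":0,"rx":0,"ry":0,"rz":0,"claw":1}]'; python3 go.py w .4555 -.24 .005 94.7
```

```text
clock: 3.6
position: [0.4576, -0.2414, 0.0101]
orientation: [-0.04, 0.999, -0.002, 0.003]
wrist_force: [-0.4, 0.8, 0.6]
opening: 1.0
t 3.6 p [ 0.4576 -0.2414  0.0101] yawY 94.56 tilt [ 0.006 -0.005 -1.   ] F [-0.4  0.8  0.6] open 1.0 q [-0.62  0.3   2.   -0.    0.84 -2.27]
pen xy -0.3258 0.0822
world target [ 0.4555 -0.24    0.005 ] tool shift [0.002  0.0016 0.0051] rotvec [-0.29  0.3  -0.14]
```

```bash
python3 -m jog '[{"tx":0.002,"ty":0.002,"tz":0.005,"rx":-0.3,"ry":0.3,"rz":0,"claw":1},{"tx":0,"ty":0,"tz":0,"rx":0,"ry":0,"rz":0,"claw":0.4},{"tx":0,"ty":0,"tz":0,"rx":0,"ry":0,"rz":0,"claw":0.4},{"tx":0,"ty":0,"tz":0,"rx":0,"ry":0,"rz":0,"claw":0.4},{"tx":0,"ty":0,"tz":0,"rx":0,"ry":0,"rz":0,"claw":0.4},{"tx":0,"ty":0,"tz":0,"rx":0,"ry":0,"rz":0,"claw":0.4},{"tx":0,"ty":0,"tz":0,"rx":0,"ry":0,"rz":0,"claw":0.4}]'; python3 go.py w .4555 -.24 .005 94.7
```

```text
clock: 4.3
position: [0.4553, -0.2395, 0.0045]
orientation: [-0.04, 0.999, 0.0, -0.0]
wrist_force: [0.6, -0.4, -0.1]
opening: 0.554
t 4.3 p [ 0.4553 -0.2395  0.0045] yawY 94.56 tilt [-0.001  0.001 -1.   ] F [ 0.6 -0.4 -0.1] open 0.554 q [-0.62  0.31  2.    0.    0.84 -2.27]
pen xy -0.324 0.0846
world target [ 0.4555 -0.24    0.005 ] tool shift [-0.0001 -0.0005 -0.0005] rotvec [ 0.03 -0.03 -0.14]
```

Stopped at 0.554 × 85 ≈ 47 mm, which is the jar's width. Gripping fully and lifting.

```bash
python3 -m jog '[{"tx":0,"ty":0,"tz":0,"rx":0,"ry":0,"rz":0,"claw":0},{"tx":0,"ty":0,"tz":0,"rx":0,"ry":0,"rz":0,"claw":0},{"tx":0,"ty":0,"tz":-0.02,"rx":0,"ry":0,"rz":0,"claw":0},{"tx":0,"ty":0,"tz":-0.035,"rx":0,"ry":0,"rz":0,"claw":0},{"tx":0,"ty":0,"tz":-0.035,"rx":0,"ry":0,"rz":0,"claw":0},{"tx":0,"ty":0,"tz":-0.02,"rx":0,"ry":0,"rz":0,"claw":0},{"tx":0,"ty":0,"tz":0,"rx":0,"ry":0,"rz":0,"claw":0}]'; python3 go.py pen -.25 -.006 .11 0
python3 - <<'E'
from station import cams
from h import *
s=cams.get_image('scene')['image'][...,::-1]
cv2.imwrite('pics/a2.png',cv2.resize(s[60:290,40:300],None,fx=2.5,fy=2.5))
E
```

```text
clock: 5.0
position: [0.4523, -0.2373, 0.1146]
orientation: [-0.04, 0.999, 0.003, -0.004]
wrist_force: [1.0, 0.1, -2.3]
opening: 0.556
t 5.0 p [ 0.4523 -0.2373  0.1146] yawY 94.55 tilt [-0.008  0.006 -1.   ] F [ 1.   0.1 -2.3] open 0.556 q [-0.62  0.12  1.97  0.    1.07 -2.27]
pen xy -0.322 0.0877
world target [ 0.5495 -0.1702  0.11  ] tool shift [-0.1023  0.0592  0.0043] rotvec [ 0.35 -0.45  7.45]
```

View pics/a2.png

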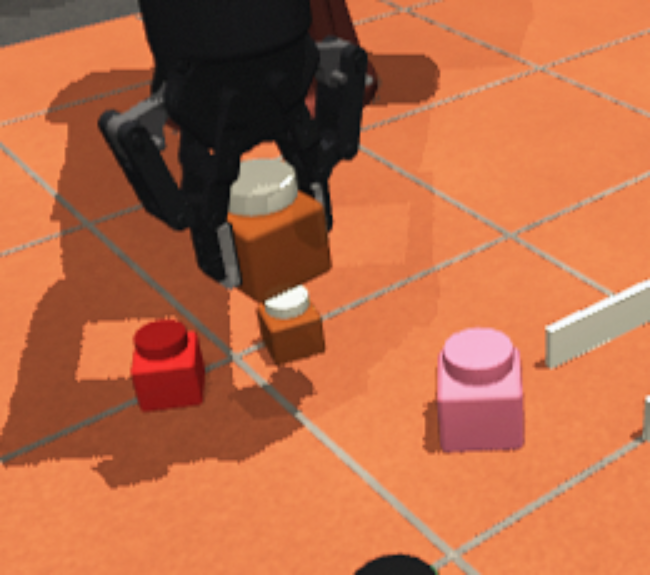

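The jar is held upright (zoom (275,230)) and the neighbours have not moved. Moving to the lane mouth, staying outside the fence.

```bash
python3 -m jog '[{"tx":-0.02,"ty":0.011,"tz":0,"rx":0.3,"ry":-0.4,"rz":0,"claw":0},{"tx":-0.03,"ty":0.018,"tz":0,"rx":0,"ry":0,"rz":0,"claw":0},{"tx":-0.03,"ty":0.018,"tz":0,"rx":0,"ry":0,"rz":0,"claw":0},{"tx":-0.015,"ty":0.01,"tz":0,"rx":0,"ry":0,"rz":0,"claw":0},{"tx":0,"ty":0,"tz":0,"rx":0,"ry":0,"rz":4,"claw":0},{"tx":0,"ty":0,"tz":0,"rx":0,"ry":0,"rz":3,"claw":0},{"tx":0,"ty":0,"tz":0,"rx":0,"ry":0,"rz":0,"claw":0}]'; python3 go.py pen -.25 -.005 .11 0
```

```text
clock: 5.75
position: [0.5354, -0.1652, 0.0964]
orientation: [0.024, 1.0, 0.006, -0.012]
wrist_force: [-0.5, -0.2, -1.7]
opening: 0.556
t 5.75 p [ 0.5354 -0.1652  0.0964] yawY 87.22 tilt [-0.024  0.013 -1.   ] F [-0.5 -0.2 -1.7] open 0.556 q [-0.43  0.25  1.85  0.    1.07 -1.95]
pen xy -0.2457 0.0084
world target [ 0.5485 -0.1701  0.11  ] tool shift [-0.013  -0.0041 -0.014 ] rotvec [ 0.7  -1.44  0.13]
```

```bash
python3 -m jog '[{"tx":-0.011,"ty":0,"tz":-0.012,"rx":0.7,"ry":-1.4,"rz":0,"claw":0},{"tx":0,"ty":0,"tz":0,"rx":0,"ry":0,"rz":0,"claw":0}]'; python3 go.py pen -.09 -.002 .10 0
```

```text
clock: 5.95
position: [0.5454, -0.1652, 0.1055]
orientation: [0.023, 1.0, 0.001, -0.002]
wrist_force: [0.5, -0.8, -1.8]
opening: 0.552
t 5.95 p [ 0.5454 -0.1652  0.1055] yawY 87.31 tilt [-0.004  0.001 -1.   ] F [ 0.5 -0.8 -1.8] open 0.552 q [-0.42  0.24  1.84 -0.    1.07 -1.94]
pen xy -0.2452 -0.0017
world target [ 0.5536 -0.0102  0.1   ] tool shift [-0.0009  0.1552  0.0057] rotvec [ 0.06 -0.22  0.21]
```

```bash
python3 -m jog '[{"tx":0,"ty":0.02,"tz":0,"rx":0,"ry":-0.2,"rz":0,"claw":0},{"tx":0,"ty":0.03,"tz":0,"rx":0,"ry":0,"rz":0,"claw":0},{"tx":0,"ty":0.02,"tz":0,"rx":0,"ry":0,"rz":0,"claw":0}]'; python3 go.py pen -.09 -.002 .10 0
```

```text
clock: 6.25
position: [0.5492, -0.0969, 0.1061]
orientation: [0.025, 1.0, -0.0, 0.001]
wrist_force: [0.9, -0.2, -2.5]
opening: 0.554
t 6.25 p [ 0.5492 -0.0969  0.1061] yawY 87.1 tilt [ 0.002 -0.001 -1.   ] F [ 0.9 -0.2 -2.5] open 0.554 q [-0.3   0.22  1.87 -0.    1.05 -1.82]
pen xy -0.1768 -0.002
world target [ 0.5536 -0.0102  0.1   ] tool shift [-0.      0.0869  0.006 ] rotvec [-0.04  0.1   0.  ]
```

```bash
python3 -m jog '[{"tx":0,"ty":0.03,"tz":0,"rx":0,"ry":0,"rz":0,"claw":0},{"tx":0,"ty":0.03,"tz":0,"rx":0,"ry":0,"rz":0,"claw":0},{"tx":0,"ty":0.022,"tz":0,"rx":0,"ry":0,"rz":0,"claw":0},{"tx":0,"ty":0,"tz":0,"rx":0,"ry":0,"rz":0,"claw":0}]'; python3 go.py pen -.09 -.002 .006 0
python3 - <<'E'
from station import cams
from h import *
s=cams.get_image('scene')['image'][...,::-1]
cv2.imwrite('pics/a3.png',cv2.resize(s[60:290,200:480],None,fx=2.5,fy=2.5))
E
```

```text
clock: 6.65
position: [0.5536, -0.0109, 0.1069]
orientation: [0.024, 1.0, -0.0, 0.002]
wrist_force: [0.6, -0.9, -1.7]
opening: 0.553
t 6.65 p [ 0.5536 -0.0109  0.1069] yawY 87.26 tilt [ 0.004 -0.001 -1.   ] F [ 0.6 -0.9 -1.7] open 0.553 q [-0.15  0.21  1.88 -0.    1.05 -1.67]
pen xy -0.0907 -0.002
world target [ 0.5536 -0.0102  0.006 ] tool shift [0.0005 0.0008 0.1009] rotvec [-0.03  0.24  0.16]
```

View pics/a3.png

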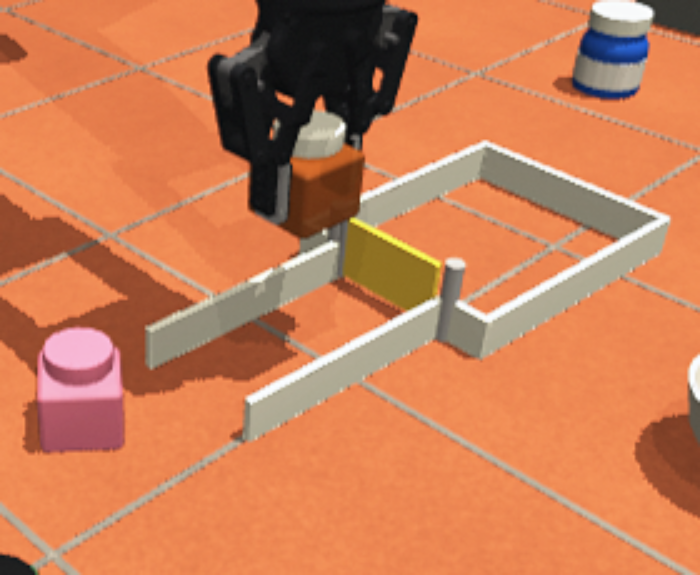

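The jar (zoom (325,185)) is upright and between the lane walls. Lowering in small steps.

```bash
python3 -m jog '[{"tx":0,"ty":0.001,"tz":0.025,"rx":0,"ry":0.2,"rz":0,"claw":0},{"tx":0.002,"ty":0,"tz":0.025,"rx":0,"ry":0.3,"rz":0,"claw":0},{"tx":0,"ty":0,"tz":0,"rx":0,"ry":0,"rz":0,"claw":0}]'; python3 go.py pen -.09 -.002 .006 0
```

```text
clock: 7.0
position: [0.5542, -0.0142, 0.0581]
orientation: [0.024, 1.0, -0.002, 0.0]
wrist_force: [-0.5, 1.1, -3.1]
opening: 0.557
t 7.0 p [ 0.5542 -0.0142  0.0581] yawY 87.26 tilt [ 0.001 -0.004 -1.   ] F [-0.5  1.1 -3.1] open 0.557 q [-0.15  0.28  1.9  -0.01  0.96 -1.67]
pen xy -0.094 -0.0027
world target [ 0.5536 -0.0102  0.006 ] tool shift [0.0008 0.0042 0.052 ] rotvec [-0.25  0.06  0.16]
```

```bash
python3 -m jog '[{"tx":0.001,"ty":0.002,"tz":0.02,"rx":-0.2,"ry":0.1,"rz":0,"claw":0},{"tx":0.001,"ty":0,"tz":0.02,"rx":0,"ry":0.2,"rz":0,"claw":0},{"tx":0,"ty":0,"tz":0,"rx":0,"ry":0,"rz":0,"claw":0}]'; python3 go.py pen -.09 -.002 .0055 0
```

```text
clock: 7.3
position: [0.555, -0.0158, 0.0202]
orientation: [0.025, 1.0, -0.001, 0.0]
wrist_force: [-0.9, -0.0, -1.8]
opening: 0.553
t 7.3 p [ 0.555  -0.0158  0.0202] yawY 87.12 tilt [ 0.    -0.002 -1.   ] F [-0.9 -0.  -1.8] open 0.553 q [-0.15  0.35  1.9  -0.    0.89 -1.67]
pen xy -0.0955 -0.0036
world target [ 0.5536 -0.0102  0.0055] tool shift [0.0016 0.0056 0.0147] rotvec [-0.14  0.02  0.02]
```

```bash
python3 -m jog '[{"tx":0.001,"ty":0.002,"tz":0.008,"rx":-0.1,"ry":0,"rz":0,"claw":0},{"tx":0.001,"ty":0,"tz":0.005,"rx":0,"ry":0,"rz":0,"claw":0},{"tx":0,"ty":0,"tz":0,"rx":0,"ry":0,"rz":0,"claw":0}]'; python3 go.py pen -.09 -.002 .005 0
```

```text
clock: 7.6
position: [0.5559, -0.0155, 0.01]
orientation: [0.026, 1.0, -0.001, 0.003]
wrist_force: [-0.4, 0.4, -2.0]
opening: 0.555
t 7.6 p [ 0.5559 -0.0155  0.01  ] yawY 87.04 tilt [ 0.006 -0.002 -1.   ] F [-0.4  0.4 -2. ] open 0.555 q [-0.15  0.36  1.9  -0.    0.87 -1.67]
pen xy -0.0952 -0.0045
world target [ 0.5536 -0.0102  0.005 ] tool shift [0.0026 0.0052 0.0049] rotvec [-0.09  0.34 -0.06]
```

```bash
python3 -m jog '[{"tx":0.001,"ty":0,"tz":0.003,"rx":-0.1,"ry":0.3,"rz":0,"claw":0},{"tx":0,"ty":0,"tz":0.002,"rx":0,"ry":0,"rz":0,"claw":0},{"tx":0,"ty":0,"tz":0.001,"rx":0,"ry":0,"rz":0,"claw":0}]'; python3 go.py pen -.09 -.002 .005 0
```

```text
clock: 7.9
position: [0.5566, -0.0157, 0.0056]
orientation: [0.026, 1.0, -0.0, 0.002]
wrist_force: [1.2, 0.4, -1.9]
opening: 0.55
t 7.9 p [ 0.5566 -0.0157  0.0056] yawY 87.05 tilt [ 0.004 -0.    -1.   ] F [ 1.2  0.4 -1.9] open 0.55 q [-0.15  0.37  1.9   0.    0.86 -1.67]
pen xy -0.0954 -0.0053
world target [ 0.5536 -0.0102  0.005 ] tool shift [0.0033 0.0054 0.0006] rotvec [-0.    0.23 -0.05]
```

```bash
python3 -m jog '[{"tx":0.001,"ty":0,"tz":0.0015,"rx":0,"ry":0.2,"rz":0,"claw":0},{"tx":0,"ty":0,"tz":0.001,"rx":0,"ry":0,"rz":0,"claw":0}]'; python3 go.py pen -.09 -.002 .005 0
```

```text
clock: 8.1
position: [0.5562, -0.0157, 0.0045]
orientation: [0.026, 1.0, -0.0, 0.0]
wrist_force: [-5.2, 0.1, 8.9]
opening: 0.557
t 8.1 p [ 0.5562 -0.0157  0.0045] yawY 87.07 tilt [ 0. -0. -1.] F [-5.2  0.1  8.9] open 0.557 q [-0.15  0.38  1.9  -0.    0.87 -1.67]
pen xy -0.0954 -0.0048
world target [ 0.5536 -0.0102  0.005 ] tool shift [ 0.0028  0.0054 -0.0005] rotvec [-0.01  0.02 -0.03]
```

Bench contact shows as +9 N. Releasing and lifting straight up.

```bash
python3 -m jog '[{"tx":0,"ty":0,"tz":0,"rx":0,"ry":0,"rz":0,"claw":1},{"tx":0,"ty":0,"tz":0,"rx":0,"ry":0,"rz":0,"claw":1},{"tx":0,"ty":0,"tz":0,"rx":0,"ry":0,"rz":0,"claw":1},{"tx":0,"ty":0,"tz":0,"rx":0,"ry":0,"rz":0,"claw":1},{"tx":0,"ty":0,"tz":0,"rx":0,"ry":0,"rz":0,"claw":1},{"tx":0,"ty":0,"tz":-0.02,"rx":0,"ry":0,"rz":0,"claw":1},{"tx":0,"ty":0,"tz":-0.03,"rx":0,"ry":0,"rz":0,"claw":1},{"tx":0,"ty":0,"tz":-0.04,"rx":0,"ry":0,"rz":0,"claw":1}]'; python3 go.py pen -.17 0 .12 -90
```

```text
clock: 8.9
position: [0.551, -0.0148, 0.0903]
orientation: [0.026, 1.0, 0.001, -0.006]
wrist_force: [0.8, -0.3, 0.4]
opening: 1.004
t 8.9 p [ 0.551  -0.0148  0.0903] yawY 87.07 tilt [-0.013  0.002 -1.   ] F [ 0.8 -0.3  0.4] open 1.004 q [-0.15  0.23  1.88 -0.    1.04 -1.67]
pen xy -0.0948 0.0004
world target [ 0.5476 -0.09    0.12  ] tool shift [-0.     -0.0752 -0.0298] rotvec [-0.51 -0.62 89.97]
```

```bash
python3 -m jog '[{"tx":0,"ty":-0.01,"tz":-0.04,"rx":-0.5,"ry":-0.6,"rz":0,"claw":0.3},{"tx":0,"ty":-0.03,"tz":0,"rx":0,"ry":0,"rz":0,"claw":0.3},{"tx":0,"ty":-0.02,"tz":0,"rx":0,"ry":0,"rz":8,"claw":0.3},{"tx":0,"ty":0,"tz":0,"rx":0,"ry":0,"rz":8.5,"claw":0.3},{"tx":0,"ty":0,"tz":0,"rx":0,"ry":0,"rz":8.5,"claw":0.3},{"tx":0,"ty":0,"tz":0,"rx":0,"ry":0,"rz":8.5,"claw":0.3},{"tx":0,"ty":0,"tz":0,"rx":0,"ry":0,"rz":8.5,"claw":0.3},{"tx":0,"ty":0,"tz":0,"rx":0,"ry":0,"rz":8.5,"claw":0.3}]';python3 -m jog '[{"tx":0,"ty":0,"tz":0,"rx":0,"ry":0,"rz":8.5,"claw":0.3},{"tx":0,"ty":0,"tz":0,"rx":0,"ry":0,"rz":8.5,"claw":0.3},{"tx":0,"ty":0,"tz":0,"rx":0,"ry":0,"rz":8.5,"claw":0.3},{"tx":0,"ty":0,"tz":0,"rx":0,"ry":0,"rz":8,"claw":0.3}]'; python3 go.py pen -.155 -.004 .12 -90
```

```text
clock: 9.7
position: [0.554, -0.0787, 0.1405]
orientation: [0.454, 0.891, 0.006, 0.006]
wrist_force: [-0.3, 0.7, -0.3]
opening: 0.3
clock: 10.1
position: [0.5533, -0.0786, 0.1399]
orientation: [0.695, 0.719, 0.007, 0.003]
wrist_force: [-0.2, -0.1, 0.9]
opening: 0.306
t 10.1 p [ 0.5533 -0.0786  0.1399] yawY 1.87 tilt [ 0.015  0.006 -1.   ] F [-0.2 -0.1  0.9] open 0.306 q [-0.27  0.17  1.86  0.01  1.11 -0.31]
pen xy -0.1584 -0.0052
world target [ 0.5524 -0.0752  0.12  ] tool shift [ 0.0033 -0.0012  0.0199] rotvec [ 0.84 -0.37  4.78]
```

```bash
python3 -m jog '[{"tx":0.003,"ty":-0.001,"tz":0.02,"rx":0.8,"ry":-0.4,"rz":4.8,"claw":0.3},{"tx":0,"ty":0,"tz":0,"rx":0,"ry":0,"rz":0,"claw":0.3}]'; python3 go.py pen -.155 -.005 .015 -90
python3 - <<'E'
from station import cams
from h import *
s=cams.get_image('scene')['image'][...,::-1];t=cams.get_image('top')['image'][...,::-1]
cv2.imwrite('pics/a4.png',np.hstack([cv2.resize(s[90:290,220:420],(400,400)),cv2.resize(t[80:280,80:280],(400,400))]))
E
```

```text
clock: 10.3
position: [0.5525, -0.0756, 0.1198]
orientation: [0.727, 0.687, 0.0, 0.001]
wrist_force: [-0.6, -0.6, -0.3]
opening: 0.299
t 10.3 p [ 0.5525 -0.0756  0.1198] yawY -3.21 tilt [ 0.001 -0.001 -1.   ] F [-0.6 -0.6 -0.3] open 0.299 q [-0.26  0.2   1.86 -0.    1.08 -0.21]
pen xy -0.1554 -0.0042
world target [ 0.5534 -0.0753  0.015 ] tool shift [0.0005 0.0007 0.1048] rotvec [ 0.06  0.05 -0.31]
```

View pics/a4.png

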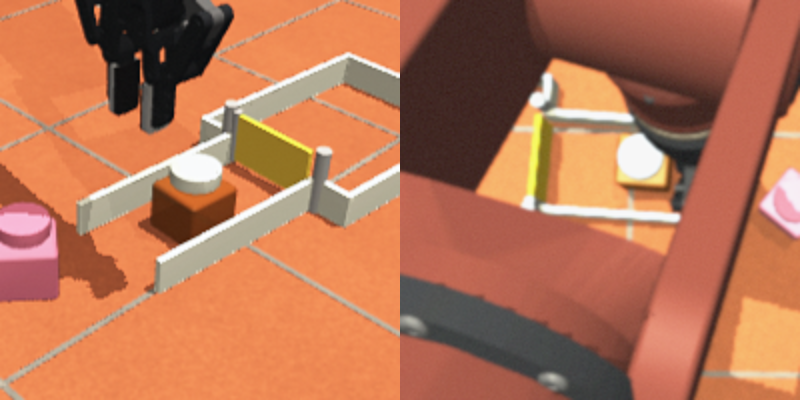

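The jar stands upright in the lane with the fingers behind it. Lowering the part-open fingers behind the jar.

```bash
python3 -m jog '[{"tx":0,"ty":0,"tz":0.03,"rx":0,"ry":0,"rz":0,"claw":0.3},{"tx":0,"ty":-0.002,"tz":0.03,"rx":0,"ry":0,"rz":0,"claw":0.3},{"tx":0,"ty":-0.002,"tz":0.02,"rx":0,"ry":0,"rz":0,"claw":0.3},{"tx":0,"ty":0,"tz":0,"rx":0,"ry":0,"rz":0,"claw":0.3}]'; python3 go.py pen -.155 -.005 .012 -90
```

```text
clock: 10.8
position: [0.5573, -0.0785, 0.0467]
orientation: [0.724, 0.69, 0.005, 0.009]
wrist_force: [-0.5, -0.9, -0.5]
opening: 0.297
t 10.8 p [ 0.5573 -0.0785  0.0467] yawY -2.72 tilt [ 0.019 -0.006 -1.   ] F [-0.5 -0.9 -0.5] open 0.297 q [-0.26  0.31  1.89 -0.    0.92 -0.22]
pen xy -0.1581 -0.0091
world target [ 0.5534 -0.0753  0.012 ] tool shift [ 0.0032 -0.0048  0.0346] rotvec [1.12 0.26 0.18]
```

```bash
python3 -m jog '[{"tx":0.003,"ty":-0.005,"tz":0.014,"rx":1.1,"ry":0.3,"rz":0,"claw":0.3},{"tx":0,"ty":-0.002,"tz":0.014,"rx":0.3,"ry":0,"rz":0,"claw":0.3},{"tx":0,"ty":0,"tz":0,"rx":0,"ry":0,"rz":0,"claw":0.3}]'; python3 go.py pen -.115 -.005 .012 -90
```

```text
clock: 11.1
position: [0.5533, -0.076, 0.0203]
orientation: [0.723, 0.691, -0.0, -0.0]
wrist_force: [0.1, -0.3, 0.1]
opening: 0.299
t 11.1 p [ 0.5533 -0.076   0.0203] yawY -2.64 tilt [-0.001 -0.    -1.   ] F [ 0.1 -0.3  0.1] open 0.299 q [-0.26  0.35  1.89 -0.    0.9  -0.22]
pen xy -0.1558 -0.005
world target [ 0.5554 -0.0353  0.012 ] tool shift [0.0408 0.0002 0.0083] rotvec [-0.06  0.01  0.26]
```

```bash
python3 -m jog '[{"tx":0.01,"ty":0,"tz":0.007,"rx":0,"ry":0,"rz":0.3,"claw":0.3},{"tx":0.012,"ty":0,"tz":0,"rx":0,"ry":0,"rz":0,"claw":0.3},{"tx":0.012,"ty":0,"tz":0,"rx":0,"ry":0,"rz":0,"claw":0.3},{"tx":0.012,"ty":0,"tz":0,"rx":0,"ry":0,"rz":0,"claw":0.3}]'; python3 go.py pen -.055 -.005 .013 -90
```

```text
clock: 11.5
position: [0.5577, -0.0284, 0.0144]
orientation: [0.726, 0.688, 0.0, 0.002]
wrist_force: [0.1, -1.5, -0.2]
opening: 0.302
t 11.5 p [ 0.5577 -0.0284  0.0144] yawY -3.04 tilt [ 0.003 -0.002 -1.   ] F [ 0.1 -1.5 -0.2] open 0.302 q [-0.18  0.36  1.9  -0.    0.88 -0.12]
pen xy -0.108 -0.007
world target [0.5584 0.0246 0.013 ] tool shift [ 0.053  -0.0021  0.0013] rotvec [ 0.16  0.08 -0.14]
```

```bash
python3 -m jog '[{"tx":0.012,"ty":-0.002,"tz":0.001,"rx":0.1,"ry":0,"rz":0,"claw":0.3},{"tx":0.012,"ty":0,"tz":0,"rx":0,"ry":0,"rz":0,"claw":0.3},{"tx":0.012,"ty":0,"tz":0,"rx":0,"ry":0,"rz":0,"claw":0.3},{"tx":0.012,"ty":0,"tz":0,"rx":0,"ry":0,"rz":0,"claw":0.3}]'; python3 go.py pen 0 -.005 .013 -90
python3 - <<'E'
from station import cams
from h import *
s=cams.get_image('scene')['image'][...,::-1];t=cams.get_image('top')['image'][...,::-1]
cv2.imwrite('pics/a5.png',np.hstack([cv2.resize(s[90:290,250:450],(400,400)),cv2.resize(t[80:280,40:240],(400,400))]))
E
```

```text
clock: 11.9
position: [0.5591, 0.0245, 0.0143]
orientation: [0.725, 0.689, 0.0, 0.002]
wrist_force: [0.3, -4.0, -0.2]
opening: 0.301
t 11.9 p [0.5591 0.0245 0.0143] yawY -2.88 tilt [ 0.003 -0.003 -1.   ] F [ 0.3 -4.  -0.2] open 0.301 q [-0.08  0.36  1.89 -0.    0.88 -0.03]
pen xy -0.0551 -0.0056
world target [0.5612 0.0795 0.013 ] tool shift [ 0.0551 -0.0006  0.0012] rotvec [0.19 0.17 0.02]
```

View pics/a5.png

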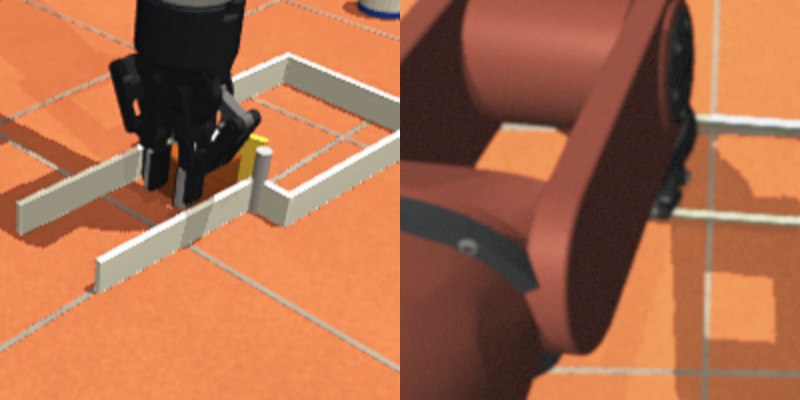

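The gate is starting to open. I'll narrow the fingers for clearance at the posts and keep pushing.

```bash
python3 -m jog '[{"tx":0,"ty":0,"tz":0,"rx":0.2,"ry":0.2,"rz":0,"claw":0.15},{"tx":0.01,"ty":0,"tz":0,"rx":0,"ry":0,"rz":0,"claw":0.15},{"tx":0.01,"ty":-0.001,"tz":0,"rx":0,"ry":0,"rz":0,"claw":0.15},{"tx":0.01,"ty":0,"tz":0,"rx":0,"ry":0,"rz":0,"claw":0.15}]'; python3 go.py pen 0 -.005 .013 -90
```

```text
clock: 12.4
position: [0.5598, 0.054, 0.0143]
orientation: [0.725, 0.689, -0.0, -0.0]
wrist_force: [0.4, -2.3, 0.0]
opening: 0.154
t 12.4 p [0.5598 0.054  0.0143] yawY -2.91 tilt [-0.001 -0.    -1.   ] F [ 0.4 -2.3  0. ] open 0.154 q [-0.03  0.37  1.88 -0.    0.89  0.02]
pen xy -0.0256 -0.0049
world target [0.5612 0.0795 0.013 ] tool shift [0.0256 0.0001 0.0013] rotvec [-0.03  0.03 -0.01]
```

```bash
python3 -m jog '[{"tx":0.01,"ty":0,"tz":0,"rx":0,"ry":0,"rz":0,"claw":0.15},{"tx":0.01,"ty":0,"tz":0,"rx":0,"ry":0,"rz":0,"claw":0.15},{"tx":0.01,"ty":0,"tz":0,"rx":0,"ry":0,"rz":0,"claw":0.15},{"tx":0.01,"ty":0,"tz":0,"rx":0,"ry":0,"rz":0,"claw":0.15}]'; python3 go.py pen 0.1 -.005 .013 -90
python3 - <<'E'
from station import cams
from h import *
s=cams.get_image('scene')['image'][...,::-1];t=cams.get_image('top')['image'][...,::-1]
cv2.imwrite('pics/a6.png',np.hstack([cv2.resize(s[70:270,280:480],(400,400)),cv2.resize(t[80:280,20:220],(400,400))]))
E
```

```text
clock: 12.8
position: [0.5621, 0.0978, 0.0143]
orientation: [0.725, 0.688, 0.0, -0.0]
wrist_force: [0.7, -1.5, -0.3]
opening: 0.153
t 12.8 p [0.5621 0.0978 0.0143] yawY -2.98 tilt [-0.     0.001 -1.   ] F [ 0.7 -1.5 -0.3] open 0.153 q [0.05 0.38 1.86 0.   0.89 0.1 ]
pen xy 0.0183 -0.005
world target [0.5663 0.1794 0.013 ] tool shift [ 0.0817 -0.0001  0.0014] rotvec [-0.02 -0.04 -0.08]
```

View pics/a6.png

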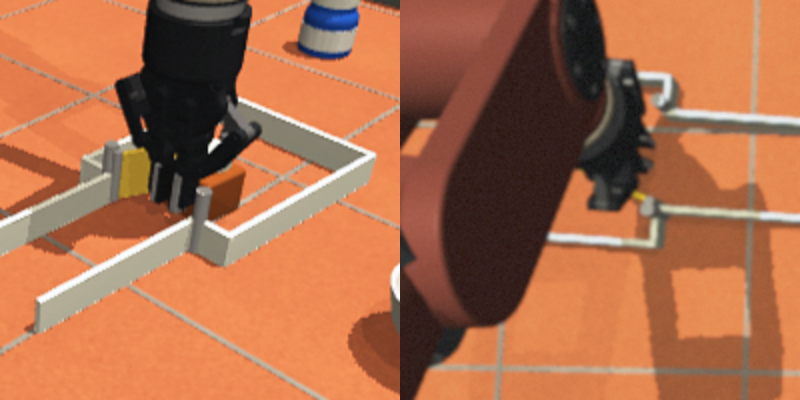

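The fingers are through the gateway and the leaf is open on the left. The jar is ahead of them at (225,190).

```bash
python3 -m jog '[{"tx":0.01,"ty":0,"tz":0,"rx":0,"ry":0,"rz":0,"claw":0.15},{"tx":0.01,"ty":0,"tz":0,"rx":0,"ry":0,"rz":0,"claw":0.15},{"tx":0.01,"ty":0,"tz":0,"rx":0,"ry":0,"rz":0,"claw":0.15},{"tx":0.01,"ty":0,"tz":0,"rx":0,"ry":0,"rz":0,"claw":0.15}]'; python3 go.py pen 0.1 -.005 .013 -90
python3 - <<'E'
from station import cams
from h import *
s=cams.get_image('scene')['image'][...,::-1]
cv2.imwrite('pics/a7.png',cv2.resize(s[70:270,280:480],(600,600)))
E
```

```text
clock: 13.3
position: [0.5643, 0.1406, 0.0144]
orientation: [0.725, 0.689, 0.0, -0.0]
wrist_force: [1.6, -0.8, -0.5]
opening: 0.152
t 13.3 p [0.5643 0.1406 0.0144] yawY -2.97 tilt [-0.     0.001 -1.   ] F [ 1.6 -0.8 -0.5] open 0.152 q [0.12 0.4  1.84 0.   0.9  0.17]
pen xy 0.0611 -0.005
world target [0.5663 0.1794 0.013 ] tool shift [ 0.0389 -0.0001  0.0015] rotvec [-0.01 -0.05 -0.07]
```

View pics/a7.png

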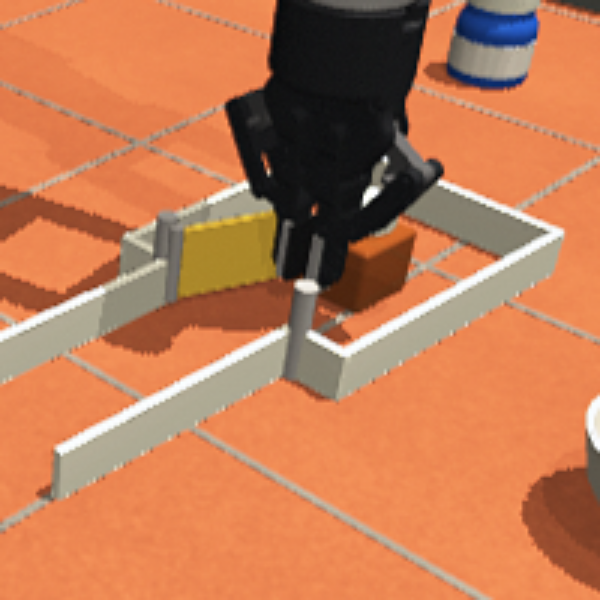

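The leaf now rests against the fingers, and the jar is upright in front of them. Finishing the push.

```bash
python3 -m jog '[{"tx":0.01,"ty":0,"tz":0,"rx":0,"ry":0,"rz":0,"claw":0.15},{"tx":0.01,"ty":0,"tz":0,"rx":0,"ry":0,"rz":0,"claw":0.15},{"tx":0.01,"ty":0,"tz":0,"rx":0,"ry":0,"rz":0,"claw":0.15},{"tx":0.006,"ty":0,"tz":0,"rx":0,"ry":0,"rz":0,"claw":0.15},{"tx":0,"ty":0,"tz":0,"rx":0,"ry":0,"rz":0,"claw":0.15}]'; python3 go.py pen 0.1 -.005 .013 -90
python3 - <<'E'
from station import cams
from h import *
s=cams.get_image('scene')['image'][...,::-1]
cv2.imwrite('pics/a8.png',cv2.resize(s[70:270,280:480],(600,600)))
E
```

```text
clock: 13.85
position: [0.5658, 0.1822, 0.0145]
orientation: [0.725, 0.689, 0.0, -0.001]
wrist_force: [0.4, -0.3, 1.5]
opening: 0.151
t 13.85 p [0.5658 0.1822 0.0145] yawY -2.87 tilt [-0.001  0.002 -1.   ] F [ 0.4 -0.3  1.5] open 0.151 q [0.19 0.42 1.81 0.   0.91 0.24]
pen xy 0.1028 -0.0044
world target [0.5663 0.1794 0.013 ] tool shift [-0.0028  0.0006  0.0015] rotvec [-0.06 -0.12  0.03]
```

View pics/a8.png

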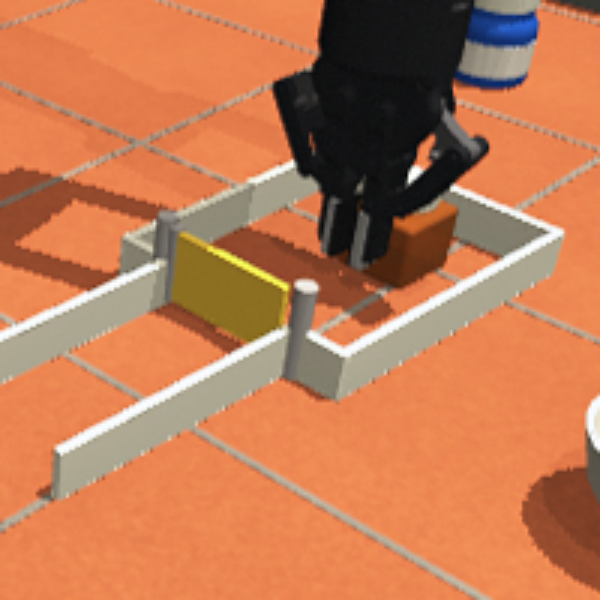

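The gate has swung shut behind the fingers. Backing off 5 mm and lifting straight up.

```bash
python3 -m jog '[{"tx":-0.005,"ty":0,"tz":0,"rx":0,"ry":0,"rz":0,"claw":0.15},{"tx":0,"ty":0,"tz":-0.02,"rx":0,"ry":0,"rz":0,"claw":0.15},{"tx":0,"ty":0,"tz":-0.04,"rx":0,"ry":0,"rz":0,"claw":0.15},{"tx":0,"ty":0,"tz":-0.05,"rx":0,"ry":0,"rz":0,"claw":0.15},{"tx":0,"ty":0,"tz":-0.05,"rx":0,"ry":0,"rz":0,"claw":0.15},{"tx":0,"ty":0,"tz":-0.05,"rx":0,"ry":0,"rz":0,"claw":0.15},{"tx":0,"ty":0,"tz":-0.02,"rx":0,"ry":0,"rz":0,"claw":0.15},{"tx":0,"ty":0,"tz":0,"rx":0,"ry":0,"rz":0,"claw":0.15}]'; python3 go.py w .36 .5 .25 -3
```

```text
clock: 14.7
position: [0.5628, 0.1721, 0.2488]
orientation: [0.726, 0.687, -0.003, -0.005]
wrist_force: [-0.0, 0.6, 0.7]
opening: 0.146
t 14.7 p [0.5628 0.1721 0.2488] yawY -3.15 tilt [-0.011  0.002 -1.   ] F [-0.   0.6  0.7] open 0.146 q [0.18 0.13 1.68 0.   1.34 0.23]
pen xy 0.0925 -0.0019
world target [0.36 0.5  0.25] tool shift [ 0.3162 -0.2205  0.0019] rotvec [-0.66 -0.1  -0.15]
```

Moving the arm clear so the top camera can see.

```bash
python3 -m jog '[{"tx":0.036,"ty":-0.025,"tz":0,"rx":0,"ry":0,"rz":0,"claw":0.15},{"tx":0.036,"ty":-0.025,"tz":0,"rx":0,"ry":0,"rz":0,"claw":0.15},{"tx":0.036,"ty":-0.025,"tz":0,"rx":0,"ry":0,"rz":0,"claw":0.15},{"tx":0.036,"ty":-0.025,"tz":0,"rx":0,"ry":0,"rz":0,"claw":0.15},{"tx":0.036,"ty":-0.025,"tz":0,"rx":0,"ry":0,"rz":0,"claw":0.15},{"tx":0.036,"ty":-0.025,"tz":0,"rx":0,"ry":0,"rz":0,"claw":0.15},{"tx":0.036,"ty":-0.025,"tz":0,"rx":0,"ry":0,"rz":0,"claw":0.15},{"tx":0.02,"ty":-0.015,"tz":0,"rx":0,"ry":0,"rz":0,"claw":0.15}]'; python3 go.py
python3 - <<'E'
from station import cams
from h import *
s=cams.get_image('scene');t=cams.get_image('top')
np.save('pics/top2.npy',t,allow_pickle=True)
cv2.imwrite('pics/b1.png',s['image'][...,::-1]);cv2.imwrite('pics/b2.png',t['image'][...,::-1])
cv2.imwrite('pics/b3.png',cv2.resize(t['image'][95:220,25:255,::-1],None,fx=3.4,fy=3.4,interpolation=cv2.INTER_CUBIC))
E
```

```text
clock: 15.5
position: [0.3815, 0.4544, 0.2351]
orientation: [0.731, 0.682, -0.013, -0.006]
wrist_force: [0.3, 0.9, -0.4]
opening: 0.149
t 15.5 p [0.3815 0.4544 0.2351] yawY -4.02 tilt [-0.027 -0.008 -1.   ] F [ 0.3  0.9 -0.4] open 0.149 q [0.75 0.16 1.67 0.01 1.33 0.81]
pen xy 0.3653 0.1934
```

View pics/b1.png

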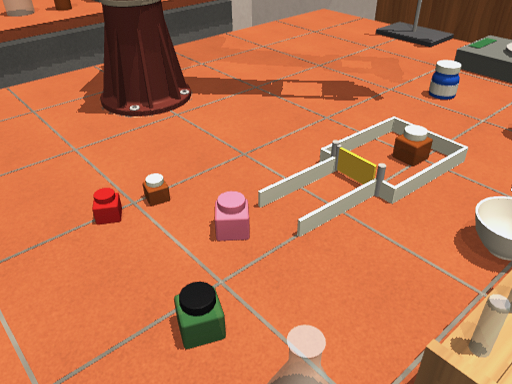

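View pics/b2.png

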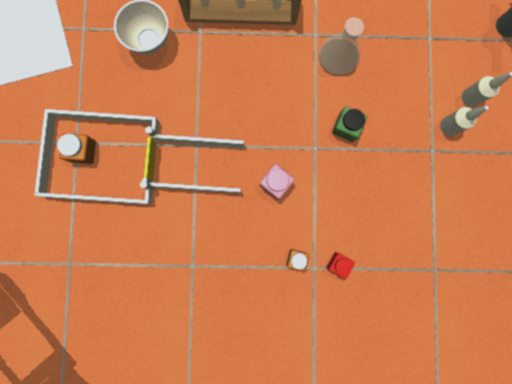

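View pics/b3.png

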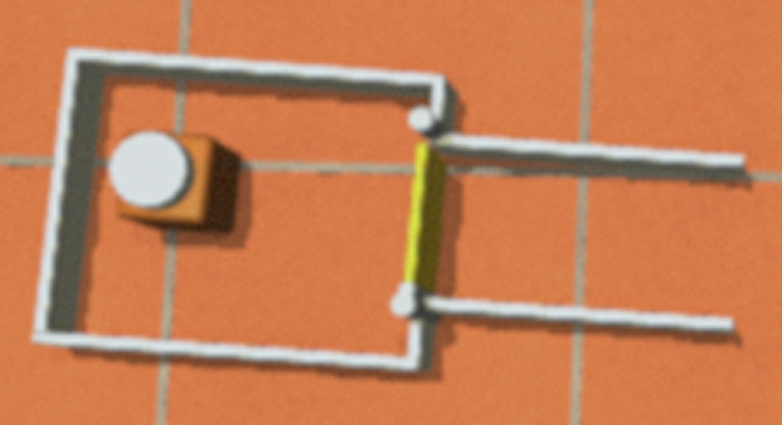

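The amber jar is upright inside the pen (scene (412,145)), the gate is shut and the green jar has not moved. A quick numeric check, then I hand in.

Run:
```python
from station import robot
from h import *
a=np.load('pics/top.npy',allow_pickle=True).item();d=np.load('pics/top2.npy',allow_pickle=True).item()
p=onz(d,(150.5)/3.4-.5+25,170.5/3.4-.5+95,.058)[:2]
PO=np.array([.5562,.0798]);t=np.radians(87.1);ex=np.array([np.cos(t),np.sin(t)]);ey=np.array([-ex[1],ex[0]])
print('jar pen',(p-PO)@ex,(p-PO)@ey)
for n,lo,hi in(('gate',(22,120,90),(36,255,255)),('green',(45,60,20),(85,255,255))):
    for i in(a,d):
        m=cv2.inRange(cv2.cvtColor(i['image'],cv2.COLOR_RGB2HSV),lo,hi); 
        M=cv2.moments(m[100:200].copy(),True); print(n,M['m00'],M['m10']/M['m00'],M['m01']/M['m00'])
print(robot.get_obs()['wrist_force'].round(1)); print(robot.hand_in())
```

```text
jar pen 0.13635447625916466 -0.011033227437572422
gate 224.0 149.21428571428572 57.839285714285715
gate 238.0 149.3613445378151 57.831932773109244
green 324.0 346.35185185185185 26.354938271604937
green 322.0 346.2919254658385 26.32919254658385
[ 0.4 -0.8  0.8]
the job is handed in; nothing more can be done
None
```

I gripped the larger amber jar and carried it in through the lane's open end, always between the walls. I stood it upright in the lane, let go, and pushed it along the bench through the yellow gate with part-open fingers. The job was handed in at about 15.6 s; no verdict was reported.

**Last checks:**
- **Jar:** it is upright, with its centre at about x = 136 mm, y = −11 mm in the pen, so its near side is about 30 mm clear of the gate's swing.
- **Gate:** it is shut; in the top view its yellow patch sits where it did at the start, to within 0.2 px.
- **Green jar:** it has not moved, to within 0.1 px.
- **Arm:** it is clear of everything, and the wrist force is near zero.

The only disagreement was at the start: the two camera views placed the amber jar about 3 mm apart. The grasp still closed on it cleanly. No check failed.

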